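# Pump up the microscope's isolation pad

### The job

Get the air-sprung isolation pad ready for its microscope: pump the black plunger knob by pressing it right down and letting it spring fully back up, over and over, until the steel indicator pin stands fully out of the side of the pump. Then push the shut-off handle round a quarter turn to its stop, so that it lies across the pipe, and come away from everything, with the plunger left up. Fingertip pushes are all it takes: lift nothing, let the pump drive the pin without touching it yourself, and leave the two lens parts and the oil bottle where they stand.

Things in the scene. Friction and masses are not known exactly. Their poses are not given: they have to be found in the camera images.
- pad: Low dark isolation pad, 260 x 340 mm, 40 mm high, fixed on the bench. Origin: centre of its underside, z up. On it a white pump box, 90 mm along x, 170 mm along y, from 40 to 90 mm above the bench, centred at x -70, y -20 mm. The plunger rises from the box at (-70, 0), the indicator pin leaves its -y end, the shut-off valve stands past its +y end. All turn with the pad.
- plunger_top (a point): Centre of the top face of the plunger's round black knob (46 mm across, flat on top over 38 mm, 16 mm thick), 150 mm above the bench when up; it moves down with the plunger. Straight below is a fixed steel collar; nothing else within 80 mm at knob height.
- plunger (a joint): How far the plunger is pushed in, m: 0 = up, 0.026 = fully down on its hard stop. Its spring brings it back up on its own within 0.3 s. It takes about 5 N to start and 12 to 15 N near the bottom, more if pushed fast.
- indicator (a joint): How far the pin has come out, m: starts between 0 and 0.015; fully out at 0.040 to 0.042 (extra pumping does nothing). A full stroke moves it out about 7 mm (the first one anything up to 16 mm), in the later part of the way down; friction holds it there. A stroke must go at least 24 mm down and then come back right up to count; 3 to 6 strokes are needed.
- pin_head: The indicator pin: level steel rod 10 mm thick with a 14 mm head, 65 mm above the bench, coming out of a brass gland in the -y end of the pump box along the pad's -y; moves with joint indicator. Origin on its axis, 7 mm behind the head's outer face. When it is fully out, a narrow black ring round its root has come out of the gland. Not to be touched.
- pin_tip (a point): Centre of the outer face of the indicator pin's head; moves with the pin.
- pin_exit (a point): Fixed point: outer mouth of the brass gland that the pin comes out of. pin_tip stands 7 mm out of it plus the value of joint indicator.
- valve (a joint): Angle of the shut-off handle, rad: 0 = open, the handle in line with the pipe, pointing to the pad's +y (starts between 0 and 0.25); 1.571 = shut, at its stop, pointing to the pad's +x, across the pipe. It grows clockwise seen from above. Stiff to turn, about 1.5 N at its end; stays where it is left.
- valve_pivot (a point): Axis of the shut-off handle, at the mid-height of the handle, 86 mm above the bench and 46 mm above the pad's top; a brass valve body 26 mm across stands below it up to 80 mm.
- valve_end (a point): Outer end of the shut-off handle, 70 mm from valve_pivot, mid-height. The handle is a flat level steel bar from the pivot to here, 14 mm wide and 10 mm high, with a 20 mm round end, free beneath except at the pivot.
- objective: Bystander, loose: microscope objective, chrome and black, 30 mm across, 50 mm high, standing upright on the pad's half at +x. Origin: centre of its underside.
- eyepiece: Bystander, loose: black eyepiece, 38 mm across, 50 mm high, standing upright on the pad's half at +x. Origin: centre of its underside.
- oil_bottle: Bystander, loose: small amber immersion-oil bottle, 32 mm across, 75 mm high, standing on the bench at the pad's +y side. Origin: centre of its underside.

How it is judged (in metres and radians):
On the way, in this order (a step that is already met when the one before it is completed fails the run):
1. the indicator pin is fully out (at least 38 mm) and the plunger has sprung back up (value of joint indicator above 0.038 m and value of joint plunger below 0.004 m), for 0.1 s.
2. then the shut-off handle is pushed round to its stop (value of joint valve above 1.45 rad), for 0.2 s.
At the end, for the whole second after the job is handed in: The pin is at least 38 mm out, the plunger is back up (within 4 mm), the shut-off handle is turned to at least 1.45 rad, and the bystanders are where they stood (all of step 1 and value of joint valve above 1.45 rad); the robot touches nothing.
It fails at once if the indicator pin is touched by the robot (contact force between any of the fingers, the arm and pin_head above 1 N).
It fails at once if a bystander is moved by more than 15 mm, lifted or knocked over (distance of any of objective, eyepiece, oil_bottle from where it was at the start of the episode above 0.015 m or angle between any of objective, eyepiece, oil_bottle's own z axis and vertical above 0.4 rad).
It also fails if it takes over 59 s, if anything falls off the work surface, if the arm or the gripper's body presses on something with over 40 N, if the wrist force passes 120 N, or if a joint passes its speed limit or range.

### The arm

A 6-joint arm with a two-finger parallel gripper is mounted at the origin on the work surface. World frame = base frame: x ahead of the robot, y to its left, z up, the work surface at z = 0. Lengths are in mm, angles in rad, forces in N, time in s.
With the tool pointing down it reaches from about 350 to 775 mm from the base axis. Payload 7.3 kg.
Tool frame: the origin (TCP) lies midway between the tips of the shut fingers; the grasp point (between the pads) lies 19 mm behind it; z points along the fingers, y is the direction in which the jaws open and shut (so a half turn about z gives the same grasp; the last joint's range is limited). The gripper opens to 92 mm and grips with 3 to 60 N. Pads are 19 mm wide; open, the fingers measure 130 mm over their backs; the gripper's body (75 mm by 190 mm) begins 47 mm behind the grasp point.
Start: joints at [-1.379, 0.342, 1.524, -0, 1.275, -0.146], TCP at [174.014, -495.342, 226.741] pointing down, gripper open.
Joint ranges: [-2.53, 2.53], [-0.77, 2.02], [0.04, 2.7], [-1, 4.14], [0.28, 2.66], [-3.11, 3.11]. Speed limits (rad/s): [2.57, 2.57, 3.14, 3.14, 3.14, 3.14].

### API

Orientations are given as [roll, pitch, yaw] about the fixed x, y, z axes, in that order (R = Rz(yaw) Ry(pitch) Rx(roll)).
In Python, from plant import readout, optics, job gives the robot as it stands.
- The arm moves only by the tool drive_tool, never from a script. Its argument "series" is a list of rows, each a list of 4 numbers: the shift along the world's x, y, z in mm, then the turn about the world's z in degrees. A call has 1 to 12 rows; each row shifts and turns the commanded pose from where the row before left it; what a row does not reach is not made up. A row lasts 1/10 s, in which the tool goes at most 50 mm and 8.59 degrees, less where a joint would pass 70% of its speed; a pose out of reach is approached as far as the arm can. A call with a gripper value outside its range is refused whole. "hand" is the closure, from 0 (fully open) to 1 (shut), set as the call begins (left out, the last holds). The fingers move at their own pace and stop on an object; the grip force is fixed at half the most. Time passes only in rows, so rows that do not move let the fingers close. It gives the time, the measured TCP pose, the force and the opening at its end, in the units of the state.
- readout.get_obs(): the state, without advancing time (a new reading comes with each control period).
- optics.capture(name): name is "scene" or "top"; returns a dict with "image" (400x640x3 uint8, blue, green, red), "depth" (400x640 float32, mm along the optical axis (not along the pixel's ray), 0 where there is no reading), "vfov" (degrees; the focal length in pixels is half the picture's height over the tangent of half this angle, whatever the lens; pixels are square), "cx", "cy" (the principal point, pixels), "k1" (the pictures are not rectified: a ray, as slopes to the right and down, at radius r is drawn at 1 + k1 r^2 times it, then the intrinsics apply), "eye" and "rotation" of the camera in the world. Camera axes: x right, y down, z forward; pixel columns grow to the right and rows downward; lengths in mm; the calibration is good to about 2 mm. A picture is of the moment at which its call begins.
- job.close_job(): hands the job in, once; it reports no verdict.
The state is a dict: "time": time; "joint_positions": joint angles; "dq": joint speeds; "tau": joint torques, N m; "tool_pos": TCP position; "tcp_rot": TCP orientation; "contact_force": force on the tool from outside, world axes, zero at the start; "moment": the same for the moment, N m; "grip_width": finger opening in mm.
Only numpy, scipy, OpenCV 4.12 (cv2) and the standard library are available. Lean on these libraries where they do the work, as an engineer would, in place of code of your own. Each camera call takes 0.05 s, during which the arm holds its last target.

## Working session

There is one attempt and no reset: what is moved stays moved. The work goes in short steps, Python scripts to look and compute and a tool call to move; the robot and the scene stay as the last step left them, time stands still between calls to the robot, and variables do not carry over. Pictures are saved under pics/ and viewed, and the job is handed in when it is done.

Besides the shell and the picture viewer there is one more tool, called as name(argument=value, ...) on one line, values as JSON. drive_tool: Moves the arm, as the interface text tells. Its arguments: {"type":"object","properties":{"series":{"type":"array"},"hand":{"type":"number"}},"required":["series"]}

```bash
ls; mkdir -p pics; cat > h.py <<'E'
import numpy as np, cv2
from plant import readout, optics, job
def cap(n,f=None):
    d=optics.capture(n)
    if f: cv2.imwrite('pics/'+f,d['image'])
    return d
def rays(d,px):
    px=np.atleast_2d(np.array(px,float)); f=200/np.tan(np.radians(d['vfov'])/2)
    K=np.array([[f,0,d['cx']],[0,f,d['cy']],[0,0,1]])
    u=cv2.undistortPoints(px.reshape(-1,1,2),K,np.array([d['k1'],0,0,0,0.])).reshape(-1,2)
    return np.c_[u,np.ones(len(u))]@np.array(d['rotation']).T
def onz(d,px,z):
    r=rays(d,px); e=np.array(d['eye']); return e+r*((z-e[2])/r[:,2])[:,None]
def cloud(d):
    v,u=np.mgrid[0:400,0:640]; r=rays(d,np.c_[u.ravel(),v.ravel()])
    P=np.array(d['eye'])+r*d['depth'].reshape(-1,1); P[d['depth'].ravel()==0]=np.nan
    return P.reshape(400,640,3)
E
python3 - <<'E'
from h import *
for n in('scene','top'):
    d=cap(n,n+'0.png'); print({k:v for k,v in d.items() if k not in('image','depth')})
print(readout.get_obs())
E
```

```text
pics
{'vfov': 54.45024112805064, 'cx': 322.5078250348306, 'cy': 204.06012799363876, 'k1': -0.0684099940117698, 'eye': array([1090.24536596,  120.93861808,  647.88832563]), 'rotation': array([-2.41463022, -0.01378416,  1.66137936])}
{'vfov': 46.75967121341537, 'cx': 316.5496625238245, 'cy': 194.7027863794523, 'k1': -0.09958103826550535, 'eye': array([ 440.82722999,   82.41412238, 1114.68262961]), 'rotation': array([-2.96477891,  0.0248965 , -1.59797182])}
{'time': 0.1, 'joint_positions': array([-1.37898982e+00,  3.42678611e-01,  1.52493717e+00,  3.59991242e-05,
        1.27541125e+00, -1.45986400e-01]), 'dq': array([ 0.00010253, -0.00070174, -0.0019216 ,  0.00119393, -0.00062353,
        0.00100298]), 'tau': array([ 1.17276752e-03, -4.32005560e+01, -2.44693726e+01,  7.18858279e-02,
        5.26564009e-02, -5.08525966e-05]), 'tool_pos': array([ 173.95428221, -494.94823974,  226.09572774]), 'tcp_rot': array([-3.14017855e+00, -2.42714383e-04,  3.37782227e-01]), 'contact_force': array([-0.37459122,  0.12768574,  0.27945857]), 'moment': array([-0.02828041,  0.00990178,  0.0111863 ]), 'grip_width': 92.012595970172}
```

```bash
sed -i 's/^import numpy.*/&\nfrom scipy.spatial.transform import Rotation as Ro/; s/np.array(d\[.rotation.\]).T/Ro.from_euler("xyz",d["rotation"]).as_matrix().T/' h.py; cat h.py | head -14
```

```text
import numpy as np, cv2
from scipy.spatial.transform import Rotation as Ro
from plant import readout, optics, job
def cap(n,f=None):
    d=optics.capture(n)
    if f: cv2.imwrite('pics/'+f,d['image'])
    return d
def rays(d,px):
    px=np.atleast_2d(np.array(px,float)); f=200/np.tan(np.radians(d['vfov'])/2)
    K=np.array([[f,0,d['cx']],[0,f,d['cy']],[0,0,1]])
    u=cv2.undistortPoints(px.reshape(-1,1,2),K,np.array([d['k1'],0,0,0,0.])).reshape(-1,2)
    return np.c_[u,np.ones(len(u))]@Ro.from_euler("xyz",d["rotation"]).as_matrix().T
def onz(d,px,z):
    r=rays(d,px); e=np.array(d['eye']); return e+r*((z-e[2])/r[:,2])[:,None]
```

View pics/top0.png

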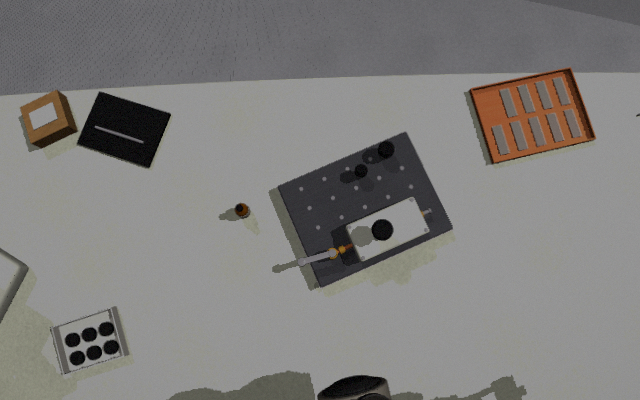

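View pics/scene0.png

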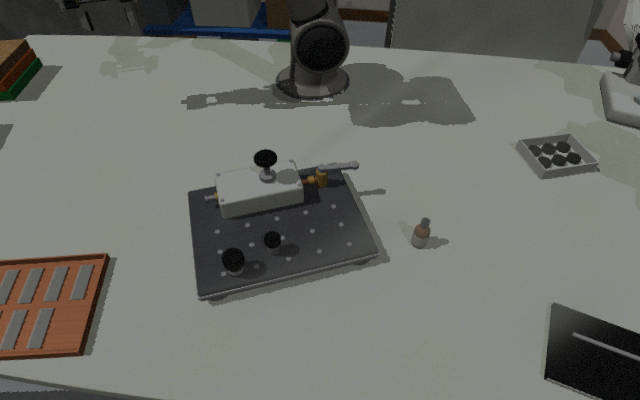

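The top view shows the knob at about (382,230), the pin head at (428,211), the valve at (333,254) with its handle end at (302,262), the lens parts at (386,149) and (361,171), and the bottle at (242,210). The scene view agrees: knob at (265,157), handle end at (355,165). Next I'll measure these.

```bash
python3 - <<'E'
from h import *
ds=cap('scene'); dt=cap('top')
for n,d,box in(('top',dt,(360,210,405,255)),('scene',ds,(248,145,284,170))):
    g=d['image'].max(2); x0,y0,x1,y1=box
    m=(g[y0:y1,x0:x1]<45).astype(np.uint8)
    k,l,s,c=cv2.connectedComponentsWithStats(m); i=1+np.argmax(s[1:,4]); print(n,'knob',c[i]+[x0,y0],s[i], onz(d,c[i]+[x0,y0],150 if n=='top' else 145))
P=cloud(dt)
# knob by depth
for n,d in(('top',dt),('scene',ds)):
    P=cloud(d)
    m=(P[...,2]>135)&(P[...,2]<165)&(P[...,0]>300)&(P[...,0]<800)&(P[...,1]>-200)&(P[...,1]<300)
    print(n,'knob cloud',m.sum(),np.median(P[m],0),P[m].min(0),P[m].max(0))
    m=(P[...,2]>81)&(P[...,2]<97)&(P[...,0]>250)&(P[...,0]<800)&(P[...,1]>-150)&(P[...,1]<300)
    k,l,s,c=cv2.connectedComponentsWithStats(m.astype(np.uint8))
    for i in range(1,k):
        if s[i,4]>15: print(s[i],P[l==i].mean(0))
pts=dict(knob=((382,230),150),pintip=((431,211),65),pivot=((333,254),91),hend=((302,262),91),bottle=((242,210),75),obj=((361,171),90),eye=((386,149),90))
for k,(p,z) in pts.items(): print(k,onz(dt,p,z)[0].round(1))
for k,p,z in(('knob',(265,157),150),('hend',(355,165),91),('pintip',(207,198),65)): print(k,onz(ds,p,z)[0].round(1))
# pad corners top
for p in((279,186),(406,133),(452,227),(320,286)): print(onz(dt,p,40)[0].round(1))
for n,d,b in(('top',dt,(260,120,470,300)),('scene',ds,(185,140,385,250))):
    x0,y0,x1,y1=b; cv2.imwrite(f'pics/{n}z.png',cv2.resize(d['image'][y0:y1,x0:x1],None,fx=3.6,fy=3.3 if 0 else 3.6,interpolation=cv2.INTER_CUBIC)[:600,:800])
E
```

```text
top knob [381.69139466 229.53115727] [ 12  10  21  20 337] [[535.66322683 -32.28909449 150.        ]]
scene knob [265.10606061 158.47575758] [  6   5  23  20 330] [[538.08608032 -33.65084672 145.        ]]
top knob cloud 367 [536.60920391 -32.89742361 147.79384034] [514.18127537 -54.78794902 138.92480885] [558.69692104 -11.96580717 153.72948685]
[378 141  17  15 203] [729.03678731 -59.84958904  87.81122853]
[355 164  13  12 116] [6.80527696e+02 4.39995432e-01 8.64488474e+01]
[ 346  197   83   65 2655] [543.7437777  -52.82161841  88.07316666]
[297 248  39  18 274] [485.31917255 107.39489141  88.93930619]
scene knob cloud 350 [543.78050532 -32.9884946  150.17632744] [517.0027916  -56.85334426 138.16282498] [560.08653538 -11.83714583 153.27367457]
[ 215  160   89   47 2536] [553.84265155 -53.08760899  90.15405536]
[316 161  43  15 324] [488.45874956 104.8338525   89.73448476]
[264 231  16  14 179] [6.83419197e+02 3.91264313e-01 8.80251725e+01]
[222 247  22  21 333] [731.98077073 -59.17574484  89.83335639]
knob [534.7 -32.9 150. ]
pintip [ 582.9 -157.7   65. ]
pivot [490.8  70.3  91. ]
hend [475.2 139.   91. ]
bottle [597.2 274.6  75. ]
obj [6.76e+02 6.00e-01 9.00e+01]
eye [725.8 -58.9  90. ]
knob [539.4 -33.1 150. ]
hend [479.2 142.1  91. ]
pintip [ 580.8 -153.5   65. ]
[657.4 192.5  40. ]
[ 778.3 -116.6   40. ]
[ 547.  -210.3   40. ]
[421.2 101.8  40. ]
```

View pics/topz.png

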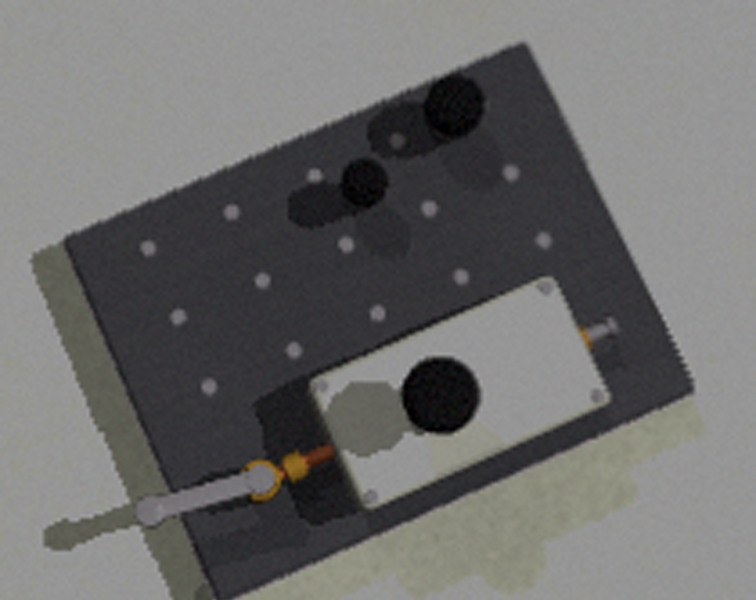

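View pics/scenez.png

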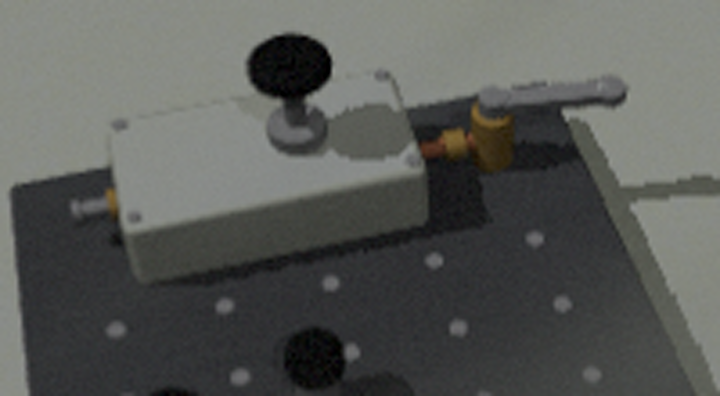

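Pad yaw is about 21°. The knob is at (537,-33,150), the valve pivot at (491,70), and the handle points to about 103°, so the valve starts near 0.14 rad, which is inside its range. I'll shut the gripper and go above the knob.

drive_tool(series=[[30, 38, 0, 0], [30, 38, 0, 0], [30, 38, 0, 0], [30, 38, 0, 0], [30, 38, 0, 0], [30, 38, 0, 0], [30, 38, 0, 0], [30, 38, 0, 0], [30, 38, 0, 0], [30, 38, 0, 0], [30, 38, 0, 0], [30, 38, 0, 0]], hand=1)

```text
time: 1.4
tool_pos: [534.9, -37.4, 226.7]
tcp_rot: [3.141, 0.0, 0.338]
contact_force: [1.3, -0.1, 0.6]
grip_width: 2.0
```

drive_tool(series=[[3, 4, -35, 0], [0, 0, -30, 0], [0, 0, 0, 0]])

```text
time: 1.7
tool_pos: [534.5, -34.2, 157.8]
tcp_rot: [-3.137, 0.008, 0.339]
contact_force: [-0.0, -0.9, 0.4]
grip_width: 0.3
```

drive_tool(series=[[2, 1, -6, 0], [0, 0, -8, 0], [0, 0, -8, 0], [0, 0, -8, 0], [0, 0, -6, 0], [0, 0, -3, 0], [0, 0, -1, 0], [0, 0, 0, 0]])

```text
time: 2.5
tool_pos: [540.5, -34.9, 124.4]
tcp_rot: [3.139, -0.005, 0.337]
contact_force: [-1.1, 1.4, 10.5]
grip_width: 0.7
```

drive_tool(series=[[0, 0, -3, 0], [0, 0, 0, 0]])

```text
time: 2.7
tool_pos: [540.8, -34.9, 124.0]
tcp_rot: [3.138, -0.006, 0.337]
contact_force: [-8.6, 2.4, 29.2]
grip_width: 0.5
```

drive_tool(series=[[0, 0, -2, 0], [0, 0, 0, 0]])

```text
time: 2.9
tool_pos: [540.9, -34.9, 123.8]
tcp_rot: [3.137, -0.007, 0.337]
contact_force: [-13.5, 2.9, 42.1]
grip_width: 0.5
```

On the hard stop. Next I release fully and look.

drive_tool(series=[[0, 0, 10, 0], [-2, 1, 15, 0], [0, 0, 20, 0], [0, 0, 0, 0], [0, 0, 0, 0]])

```text
time: 3.4
tool_pos: [537.3, -33.7, 162.2]
tcp_rot: [3.141, -0.002, 0.337]
contact_force: [-0.0, 0.2, -0.3]
grip_width: 0.2
```

```bash
cat > look.py <<'E'
import sys
from h import *
t=sys.argv[1]
a=cap('top')['image'][185:270,270:450]; b=cap('scene')['image'][130:230,180:380]
a=cv2.resize(a,None,fx=4,fy=4,interpolation=cv2.INTER_CUBIC)[:300,:720]; b=cv2.resize(b,(600,300),interpolation=cv2.INTER_CUBIC)
o=np.zeros((600,720,3),np.uint8); o[:300,:720]=a;o[300:,:600]=b; cv2.imwrite(f'pics/{t}.png',o)
print(readout.get_obs()['tool_pos'])
E
python3 look.py s1
```

```text
[536.59681863 -33.44394712 161.03051742]
```

View pics/s1.png

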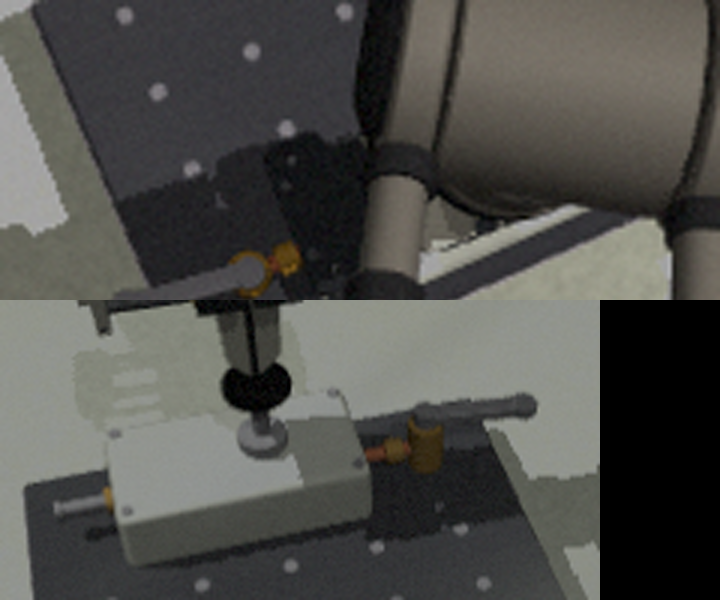

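The plunger is back up and the pin stands further out of the gland, from (60,508) to (105,500) in the lower crop. More strokes to the same depth.

drive_tool(series=[[0, 0, -13, 0], [0, 0, -9, 0], [0, 0, -9, 0], [0, 0, -8, 0], [0, 0, -4, 0], [0, 0, 0, 0], [0, 0, 0, 0]])

```text
time: 4.2
tool_pos: [538.1, -33.6, 123.8]
tcp_rot: [3.138, -0.004, 0.338]
contact_force: [-11.5, 2.1, 42.9]
grip_width: 0.6
```

drive_tool(series=[[0, 0, 15, 0], [0, 0, 15, 0], [0, 0, 13, 0], [0, 0, 0, 0], [0, 0, 0, 0]])

```text
time: 4.7
tool_pos: [536.5, -33.3, 160.7]
tcp_rot: [-3.141, 0.001, 0.338]
contact_force: [-0.7, 0.1, -0.0]
grip_width: 0.8
```

```bash
python3 look.py s2
```

```text
[536.31687758 -33.21536268 160.37573926]
```

View pics/s2.png

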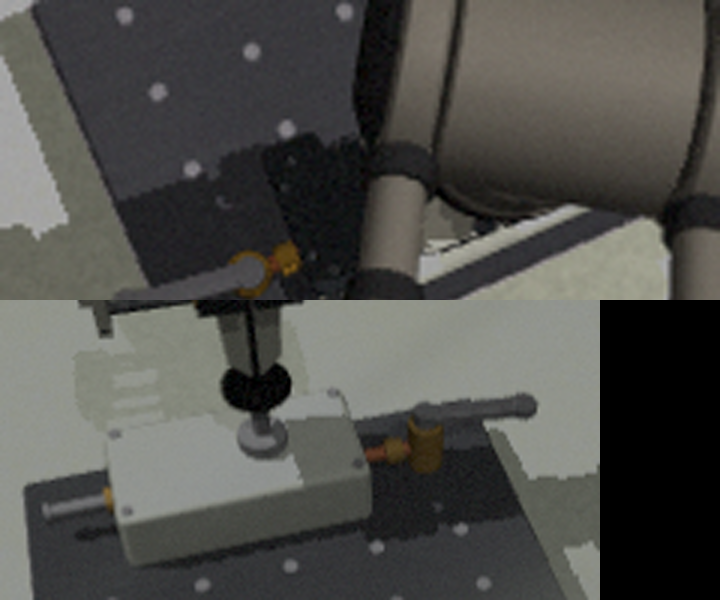

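The pin tip moved to x≈43 in the crop, about 12 px per stroke, so it is now roughly 27 mm out. Two more strokes.

drive_tool(series=[[0, 0, -13, 0], [0, 0, -9, 0], [0, 0, -9, 0], [0, 0, -8, 0], [0, 0, -4, 0], [0, 0, 0, 0], [0, 0, 0, 0]])

```text
time: 5.5
tool_pos: [538.0, -33.5, 123.8]
tcp_rot: [3.139, -0.004, 0.338]
contact_force: [-12.8, 1.8, 42.5]
grip_width: 0.7
```

drive_tool(series=[[0, 0, 15, 0], [0, 0, 15, 0], [0, 0, 13, 0], [0, 0, 0, 0], [0, 0, 0, 0], [0, 0, 0, 0]])

```text
time: 6.1
tool_pos: [536.3, -33.2, 160.4]
tcp_rot: [-3.14, 0.002, 0.338]
contact_force: [0.3, 0.4, -0.3]
grip_width: 0.4
```

drive_tool(series=[[0, 0, -13, 0], [0, 0, -9, 0], [0, 0, -9, 0], [0, 0, -8, 0], [0, 0, -4, 0], [0, 0, 0, 0], [0, 0, 0, 0]])

```text
time: 6.8
tool_pos: [538.0, -33.5, 123.8]
tcp_rot: [3.139, -0.004, 0.338]
contact_force: [-14.0, 2.7, 43.6]
grip_width: 0.6
```

drive_tool(series=[[0, 0, 15, 0], [0, 0, 15, 0], [0, 0, 13, 0], [0, 0, 0, 0], [0, 0, 0, 0], [0, 0, 0, 0]])

```text
time: 7.4
tool_pos: [536.3, -33.2, 160.4]
tcp_rot: [-3.14, 0.002, 0.338]
contact_force: [-0.2, -0.2, -1.2]
grip_width: 0.4
```

```bash
python3 look.py s4
```

```text
[536.50033613 -33.24970843 160.64108338]
```

View pics/s4.png

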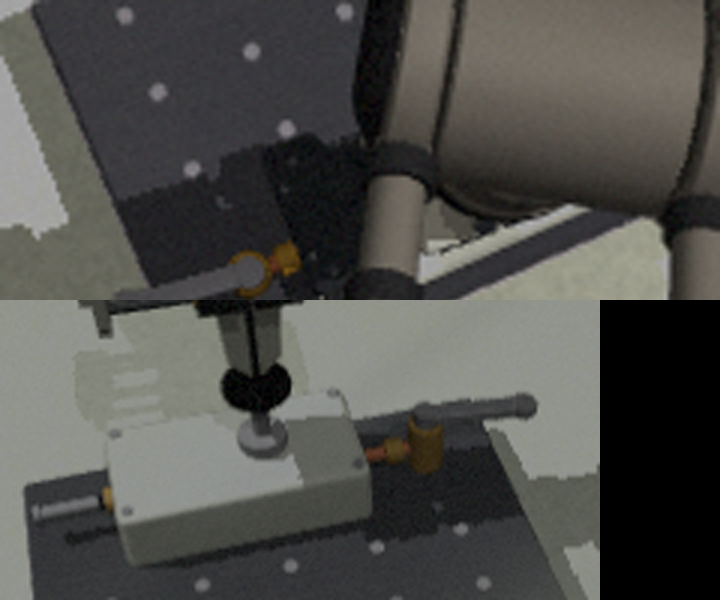

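A black ring shows at the pin's root, at about (104,499), and the tip is at x≈31. One extra, harmless stroke will confirm the pin has saturated.

drive_tool(series=[[0, 0, -13, 0], [0, 0, -9, 0], [0, 0, -9, 0], [0, 0, -8, 0], [0, 0, -4, 0], [0, 0, 0, 0], [0, 0, 0, 0]])

```text
time: 8.2
tool_pos: [538.2, -33.5, 123.9]
tcp_rot: [3.138, -0.005, 0.338]
contact_force: [-11.8, 2.3, 41.1]
grip_width: 0.5
```

drive_tool(series=[[0, 0, 15, 0], [0, 0, 15, 0], [0, 0, 13, 0], [0, 0, 20, 0], [0, 0, 0, 0], [0, 0, 0, 0]])

```text
time: 8.8
tool_pos: [536.8, -33.3, 181.1]
tcp_rot: [-3.141, 0.0, 0.338]
contact_force: [-0.3, -0.0, -0.2]
grip_width: 0.5
```

```bash
python3 look.py s5; python3 - <<'E'
from h import *
p=np.array([490.8,70.3])
d=cap('scene'); print('tip',onz(d,[(180+31/3,130+(511-300)/3),(180+108/3,130+(498-300)/3)],65))
P=cloud(d); 
m=(P[...,2]>81)&(P[...,2]<97)&(P[...,0]>400)&(P[...,0]<560)&(P[...,1]>50)&(P[...,1]<160)
Q=P[m][:,:2]; print(len(Q),Q.mean(0)); l=cv2.fitLine(Q.astype(np.float32),cv2.DIST_HUBER,0,.01,.01).ravel(); print(l,np.degrees(np.arctan2(l[1],l[0])))
# handle: pixel scan of piv, end centres
print(onz(d,[(180+424/3,130+111/3),(180+526/3,130+106/3)],91))
E
```

```text
[536.31837742 -33.1786001  180.37025371]
tip [[ 590.58590366 -185.53323829   65.        ]
 [ 573.53301083 -136.65169428   65.        ]]
321 [488.23407637 105.33522331]
[ 2.57028073e-01 -9.66403961e-01  4.90024719e+02  1.04969826e+02] -75.1062
[[492.90516672  71.91703659  91.        ]
 [480.17186796 142.79160431  91.        ]]
```

View pics/s5.png

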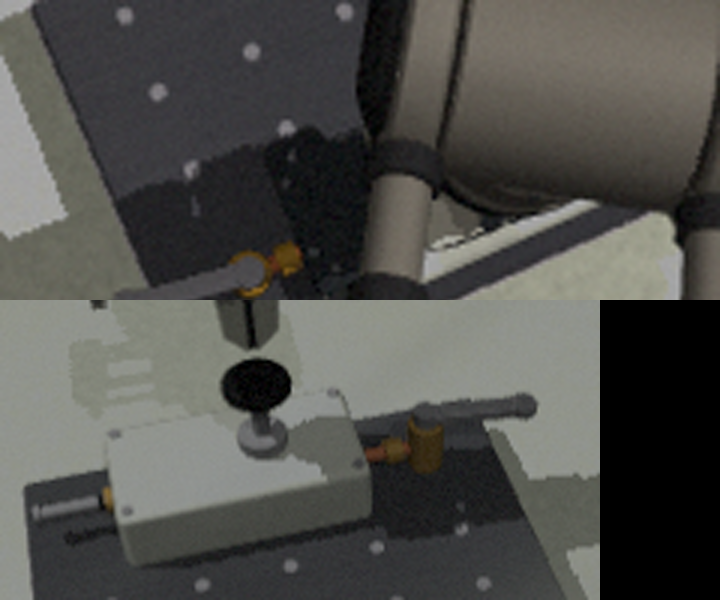

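The tip hasn't moved (still x≈31), and the measured gland-to-tip distance of about 52 mm compares with the expected 47–49 mm, so the pin is fully out. The plunger is up. Now to the handle: I place the fingers on its far (counter-clockwise) side.

drive_tool(series=[[-15, 24, 0, 0], [-15, 24, 0, 0], [-15, 24, 0, 0], [-15, 24, 0, 0], [-15, 24, 0, 0], [-14, 23, 0, 0], [0, 0, 0, 0]])

```text
time: 9.65
tool_pos: [445.9, 111.6, 181.0]
tcp_rot: [-3.14, 0.002, 0.341]
contact_force: [-0.1, -0.2, -0.3]
grip_width: 0.2
```

```bash
python3 look.py v0; python3 -c "
from h import *
o=readout.get_obs();print(o['joint_positions'],o['tool_pos'],o['tcp_rot'])"
```

```text
[447.77337991 109.85309491 181.28717032]
[ 7.43470110e-02  2.72071745e-01  1.76161574e+00 -3.87494834e-04
  1.10860519e+00  1.30612739e+00] [447.77337991 109.85309491 181.28717032] [3.14144114e+00 7.66373872e-04 3.39188795e-01]
```

View pics/v0.png

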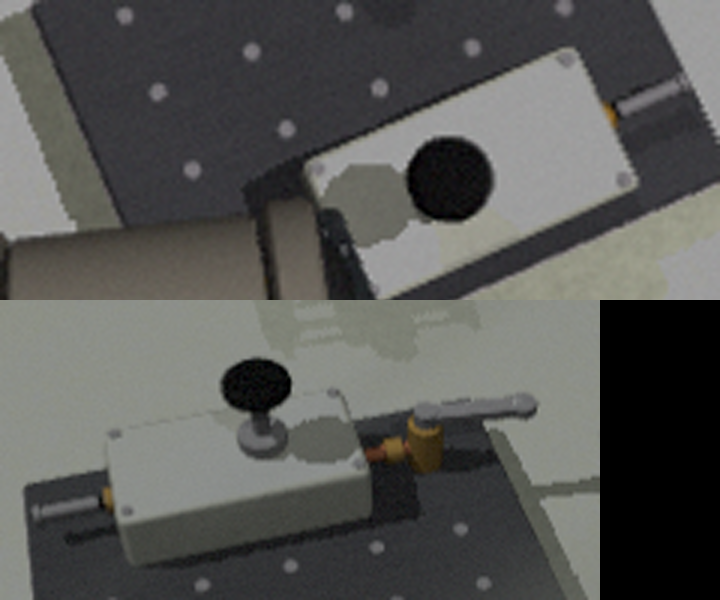

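The top view shows the pin fully out to (683,85) in the crop and the handle unmoved. q6 has room for the turn. Lowering beside the handle.

drive_tool(series=[[0, 0, -35, 0], [0, 0, -35, 0], [0, 0, -29, 0], [0, 0, 0, 0], [0, 0, 0, 0]])

```text
time: 10.25
tool_pos: [448.5, 109.0, 82.8]
tcp_rot: [-3.142, 0.001, 0.337]
contact_force: [1.0, 0.4, 0.2]
grip_width: 0.8
```

drive_tool(series=[[7, 2, 0, 0], [7, 2, 0, 0], [9, 4, 0, -8], [10, 4, 0, -8], [9, 0, 0, -8], [9, 0, 0, -8], [9, -2, 0, -8], [8, -3, 0, -8], [0, 0, 0, 0]])

```text
time: 11.15
tool_pos: [517.5, 116.7, 83.7]
tcp_rot: [-3.14, -0.002, -0.501]
contact_force: [-0.4, -0.4, 0.5]
grip_width: 0.6
```

drive_tool(series=[[7, -5, 0, -8], [7, -6, 0, -8], [0, 0, 0, 0]])

```text
time: 11.45
tool_pos: [528.6, 108.1, 83.2]
tcp_rot: [-3.141, 0.006, -0.78]
contact_force: [-7.8, 11.9, 4.8]
grip_width: 0.2
```

```bash
python3 look.py v1; python3 -c "
from h import *
o=readout.get_obs();print(o['joint_positions'],o['tool_pos'],o['tcp_rot'])"
```

```text
[528.4662338  108.15772785  83.28969337]
[0.05754654 0.52507393 1.66975389 0.00457857 0.94934895 2.40123841] [528.4662338  108.15772785  83.28969337] [-3.14099759  0.00448946 -0.77556472]
```

View pics/v1.png

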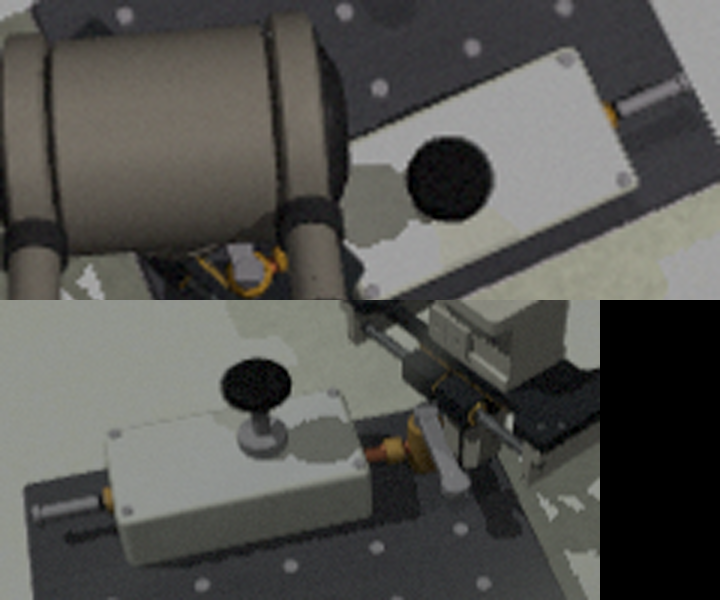

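The handle now points toward the camera, ending at (455,485) in the crop. A 14 N reaction suggests the stop, so I push a little more and then measure.

drive_tool(series=[[1, -4, 0, -4], [0, 0, 0, 0], [0, 0, 0, 0]])

```text
time: 11.85
tool_pos: [529.4, 107.5, 83.4]
tcp_rot: [-3.137, 0.008, -0.846]
contact_force: [-6.4, 25.1, 2.7]
grip_width: 0.6
```

drive_tool(series=[[-4, 10, 0, 0], [-8, 20, 0, 0], [-8, 20, 0, 0], [0, 0, 0, 0], [0, 0, 40, 0], [0, 0, 45, 0], [-30, 20, 35, 0], [-30, 30, 0, 0], [-30, 30, 0, 0], [-30, 30, 0, 0], [0, 0, 0, 0], [0, 0, 0, 0]])

```text
time: 13.05
tool_pos: [391.6, 261.7, 203.3]
tcp_rot: [-3.14, -0.001, -0.845]
contact_force: [0.1, 0.3, -0.3]
grip_width: 0.3
```

```bash
python3 look.py v2; python3 - <<'E'
from h import *
d=cap('scene','sceneF.png'); t=cap('top','topF.png')
for d in(d,t):
    P=cloud(d); m=(P[...,2]>81)&(P[...,2]<97)&(P[...,0]>470)&(P[...,0]<580)&(P[...,1]>58)&(P[...,1]<130)
    Q=P[m][:,:2]; l=cv2.fitLine(Q.astype(np.float32),cv2.DIST_HUBER,0,.01,.01).ravel(); print(len(Q),Q.mean(0),np.degrees(np.arctan2(l[1],l[0])))
    for lo,hi,c in((140,156,(537,-33)),):
        m=(P[...,2]>lo)&(P[...,2]<hi)&(np.hypot(P[...,0]-c[0],P[...,1]-c[1])<23); print('knob z',np.nanmedian(P[m][:,2]),m.sum())
    for c in((729,-60),(681,0.4),(597,275)):
        m=(P[...,2]>65)&(P[...,2]<97)&(np.hypot(P[...,0]-c[0],P[...,1]-c[1])<35); print('by',np.nanmean(P[m],0))
print(readout.get_obs()['contact_force'])
E
```

```text
[392.33343217 260.88487712 202.86900511]
273 [530.95520982  85.99779309] 22.005962
knob z 150.1728569833853 334
by [733.91036983 -58.27237139  87.03148548]
by [684.95219918   1.00117386  84.81603569]
by [605.51460689 281.88733962  73.80486749]
265 [527.25188405  86.27756061] 21.720379
knob z 147.71836121406704 363
by [727.43517816 -59.22883756  86.0455098 ]
by [679.54624091   0.77451233  84.81599518]
by [604.52905422 283.36796644  72.2885877 ]
[ 0.97571967 -0.75047425 -0.66294882]
```

View pics/v2.png

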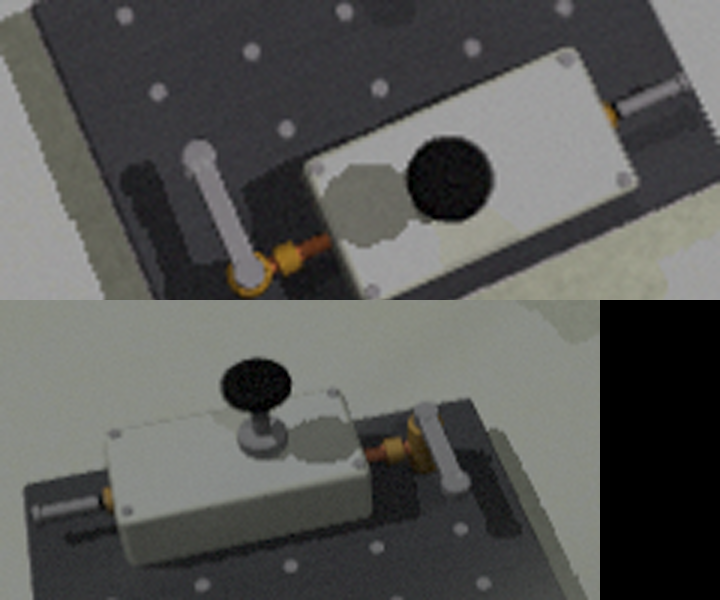

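View pics/topF.png

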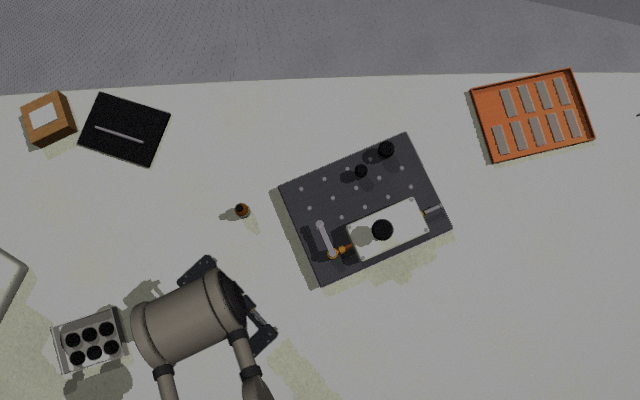

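The handle lies across the pipe at 21.9°, matching the pad's x axis at about 21.5°. The knob is up, the pin is out, and the bystanders are at their original pixels (386,149), (361,171) and (242,210). Handing in.

```bash
python3 -c "
from plant import job; print(job.close_job())"
```

```text
the job is handed in; nothing more can be done
None
```

I pumped the plunger with five full strokes, pushed the shut-off handle round to its stop, and backed the arm clear. The job was handed in at about 13 s.

- **Plunger:** every stroke reached the hard stop, with the fingertip at about 124 mm height and 42 N. After the last one the knob was back up, measured at 148–150 mm.
- **Indicator pin:** it is fully out. The black ring shows at its root, and the fifth stroke moved it no further. My rough image measurement of gland to tip came to about 52 mm, where 47–49 mm was expected; I took the difference as pixel and calibration error.
- **Shut-off handle:** it lies at 21.7–22.0° in the two views. The pad's x axis is at about 21–22°, so the handle is across the pipe. It pushed back with about 26 N at the stop.
- **Bystanders:** the two lens parts and the oil bottle were at their original places in the final top view.
- **Arm:** the last contact force reading was at noise level, about 1 N per axis, with the arm well away from everything.

No check failed. The pin distance was the only one that disagreed with what was expected.

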